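Aim the drying blower and lock it on

TASK

Set the drying blower running on the slide rack: first turn its spout so that it points at the middle of the rack. Then squeeze the trigger fully down and, while it is down, press in the side lock-on button, ease the trigger up until the lock catches it, and let go, so that the trigger stays held down by itself. Do not force the trigger hard against its stop, and leave the tally counter, the dropper bottle and the can where they stand.

Things in the scene. Friction and masses are not known exactly. Their poses are not given: they have to be found in the camera images.
- blower: Grey drying blower fixed in a steel stand (plate 245x90x12 mm). Origin: underside of the stand on the axis of the upright barrel (72 mm across, 135 mm high); z up. The handle runs from the barrel along -x, towards the robot: top 94 mm high, y -36 to +26 mm; battery pack at x -151 to -191 mm, top 96 mm. On the handle at x = -115 mm stand the trigger (y -37 to -1 mm) and, beside it, a cheek.
- cheek_top (a point): Centre of the top of the grey cheek, 128 mm above the bench. The cheek is a block 50 mm along the handle and 24 mm across (blower's y +2 to +26 mm), rising from the handle between the trigger (on its -y side) and the lock-on button (sticking out of its +y side). Axes as the blower's.
- slide_rack: Low aluminium slide-drying rack, 60x120 mm and 82 mm high (long along its y), fixed on the bench beyond the blower, with a row of upright glass slides between two end cheeks. Origin: centre of its underside, the point (seen from above) the spout must point at.
- trigger_top (a point): Centre of the top face of the ribbed black trigger paddle (60 mm along the handle, 36 mm across). Unpressed, this face is 112 mm above the bench; it moves straight down when pressed. Axes as the blower's.
- trigger (a joint): Trigger travel in m: 0 out, 0.0145 at its stop. Sprung: about 4 N at the start, 9 N at the stop. Only from 0.011 on can the lock-on button go in; before that it is blocked after 1.5 mm. Locked, the trigger rests at about 0.008; pressing it deeper again frees the button.
- button_face (a point): Centre of the outer face of the black lock-on button (24 mm along the handle, 18 mm high), 113 mm above the bench, 12 mm proud of the cheek's +y side. It is pressed in along the blower's -y. Axes as the blower's.
- lock_button (a joint): Button travel in m: 0 out, 0.011 fully in (face 1 mm proud of the cheek). Sprung, 1.5 to 3 N. With the trigger below 0.011 push it in by more than 0.008 and keep it in while easing the trigger up: the trigger then catches it and both stay (button at about 0.008). If it is let go before the trigger is eased, it springs out again.
- spout_axis (a point): Black elbow spout on top of the barrel, turning about the barrel's axis. Origin on that axis, 136 mm above the bench; +x is the way it points, z up. Round hub of radius 29 mm, top 35 mm above the origin; level duct 26 mm wide and 22 mm high (z 6 to 28 mm) from the hub to x = 86 mm, then a mouth 44 mm wide and 20 mm high to x = 100 mm.
- spout (a joint): Spout angle in rad, 0 pointing away from the handle (along the blower's +x), growing anticlockwise seen from above; range -1.8 to 0.7. It starts clockwise of the rack, and its stiff hinge (about 0.08 N m) stays where it is left.
- counter: Loose white hand tally counter, 29x42x45 mm, standing; bystander. Origin: centre of its underside.
- dropper: Loose dropper bottle, 33 mm across, 106 mm high; bystander. Origin: centre of its underside.
- can: Loose black screw can with grey lid, 37 mm across, 52 mm high; bystander. Origin: centre of its underside.
Things that resemble listed ones, but are neither listed nor needed, are in the scene too. Several things have the shape of the slide_rack; the one meant has the colours described above.

How it is judged (in metres and radians):
On the way, in this order (a step that is already met when the one before it is completed fails the run):
1. the spout points at the middle of the rack (within 25 mm) (y of slide_rack in the frame of spout_axis between -0.025 and 0.025 m and x of slide_rack in the frame of spout_axis above 0.1 m), for 0.2 s.
2. the lock-on button is pressed in while the trigger is squeezed down (value of joint lock_button above 0.0075 m and value of joint trigger above 0.0095 m), for 0.1 s.
At the end, for the whole second after the job is handed in: The trigger stays held down by the lock by itself (6 to 9.8 mm in), the lock-on button is caught in (over 6 mm), and the spout's line passes within 25 mm of the middle of the rack (all of step 1 and value of joint trigger between 0.006 and 0.0098 m and value of joint lock_button above 0.006 m); the robot touches nothing.
It fails at once if the trigger is forced with more than 45 N (contact force between anything else and trigger above 45 N).
It fails at once if the tally counter is moved more than 25 mm or tipped (distance of counter from where it was at the start of the episode above 0.025 m or angle between counter's own z axis and vertical above 0.5 rad).
It fails at once if the dropper bottle is moved more than 25 mm or tipped (distance of dropper from where it was at the start of the episode above 0.025 m or angle between dropper's own z axis and vertical above 0.5 rad).
It fails at once if the can is moved more than 25 mm or tipped (distance of can from where it was at the start of the episode above 0.025 m or angle between can's own z axis and vertical above 0.5 rad).
It also fails if it takes over 72 s, if anything falls off the work surface, if the arm or the gripper's body presses on something with over 40 N, if the wrist force passes 120 N, or if a joint passes its speed limit or range.

ROBOT

A 7-joint arm with a two-finger parallel gripper is mounted at the origin on a cart in front of the work surface, level with it; the furniture and walls round the work are solid. World frame = base frame: x ahead of the robot, y to its left, z up, the work surface at z = 0. Lengths are in mm, angles in rad, forces in N, time in s.
With the tool pointing down it reaches from about 425 to 950 mm from the base axis. Payload 16.7 kg.
Tool frame: the origin (TCP) lies at the very end of the fingers, on their centre line; the grasp point (between the pads) lies ctrl.grasp_offset behind it (ctrl.grasp_offset is the distance from the TCP to the grasp point, in mm); z points along the fingers, y is the line along which they close (so a half turn about z gives the same grasp; the last joint's range is limited). The gripper opens to 94 mm and grips with 3 to 60 N. Pads are 16 mm wide; open, the fingers measure 119 mm over their backs; the gripper's body (75 mm by 177 mm) begins 78 mm behind the grasp point.
Start: joints at [1.163, 0.426, 0.074, 1.606, -0.034, 1.111, -0.067], TCP at [172.064, -652.662, 205.467] pointing down, gripper open.
Joint ranges: [-2.85, 2.85], [-0.5, 2.14], [-1.23, 1.37], [0.21, 2.46], [-1.02, 4.16], [0.16, 2.05], [-2.73, 2.73]. Speed limits (rad/s): [1.89, 1.89, 2.39, 2.39, 3.01, 3.01, 3.01].

INTERFACE

Orientations are given as a unit quaternion [x, y, z, w].
In Python, from bench import ctrl, cams gives the robot as it stands. The module is installed in compiled form; this text tells all that it offers.
- The arm moves only by the tool carry_out, never from a script. Its argument "moves" is a list of rows, each a list of 7 numbers: the shift along the world's x, y, z as a fraction of full scale, then the turn, a rotation vector about the world's x, y, z as a fraction of full scale, then the closure, from 0 (fully open) to 1 (shut). A call has exactly 8 rows; each row is the pose to reach, as a shift and turn from the pose commanded when the call began, turning the shorter way round; what a row does not reach only later rows make up. Full scale, the value 1, is 250 mm for a shift and 180 degrees for a turn. A row lasts 1/8 s, in which the tool goes at most 62.5 mm and 10.7 degrees, less where a joint would pass 70% of its speed; a pose out of reach is approached as far as the arm can. A call with a number of a shift or a turn outside -1 to 1 is refused whole. A call with a gripper value outside its range is refused whole. The fingers move at their own pace and stop on an object; the grip force is fixed at half the most. Time passes only in rows, so rows that repeat a pose let the fingers close, or fill a call up. It gives the time, the measured TCP pose, the force, the opening and the grip force at its end, in the units of the state.
- ctrl.observe(): the state, without advancing time (a new reading comes with each control period).
- cams.get_image(name): name is "scene" or "top" or "wrist"; returns the picture (384x512x3 uint8, blue, green, red); there is no depth.
- cams.camera_model(name): a dict with "mtx" (3x3 intrinsics, pixels), "position" and "rotation" of the camera in the world; the wrist camera has in their place "tool_from_camera" (4x4, takes a point from camera to tool coordinates, whose origin is the TCP and whose axes are the flange's). Camera axes: x right, y up, looking along -z (the intrinsics and any distortion apply to the point x, -y, -z); pixel columns grow to the right and rows downward; lengths in mm; the calibration is good to about 2 mm. A picture is of the moment at which its call begins: read the wrist's pose just before it. camera_model takes no time and is no camera call.
- ctrl.job_done(): hands the job in; it is judged then, once.
The state is a dict: "clock": time; "q": joint angles; "qvel": joint speeds; "joint_efforts": joint torques, N m; "tool_pos": TCP position; "tcp_rot": TCP orientation; "ft_force": force on the tool from outside, world axes, zero at the start; "ft_torque": the same for the moment, N m; "width": finger opening in mm; "grip_force": force on a finger pad.
Only numpy, scipy, OpenCV 4.12 (cv2) and the standard library are available. Lean on these libraries where they do the work, as an engineer would, in place of code of your own. Each camera call takes 0.05 s, during which the arm holds its last target. There are 200 camera calls.

## Working session

There is one attempt and no reset: what is moved stays moved. The work goes in short steps, Python scripts to look and compute and a tool call to move; the robot and the scene stay as the last step left them, time stands still between calls to the robot, and variables do not carry over. Pictures are saved under pics/ and viewed, at most 10 in all, crops included, and the job is handed in when it is done.

Besides the shell and the picture viewer there is one more tool, called as name(argument=value, ...) on one line, values as JSON. carry_out: Moves the arm, as the interface text tells. Its arguments: {"type":"object","properties":{"moves":{"type":"array"}},"required":["moves"]}

```bash
mkdir -p pics; python3 - <<'E'
from bench import ctrl,cams
import cv2
s=ctrl.observe();print({k:s[k] for k in('clock','tool_pos','tcp_rot','width','ft_force')},ctrl.grasp_offset)
for n in('scene','top'):
    cv2.imwrite(f'pics/{n}.png',cv2.resize(cams.get_image(n),(800,600),interpolation=cv2.INTER_CUBIC));print(cams.camera_model(n))
print(cams.camera_model('wrist'))
E
```

```text
{'clock': 0.0, 'tool_pos': array([ 171.93009968, -652.28401271,  204.77531518]), 'tcp_rot': array([ 9.91706134e-01,  1.28524362e-01, -1.42762390e-04, -6.42000163e-04]), 'width': 93.51707258926912, 'ft_force': array([ 0.12437677, -0.19118464,  0.42519877])} 18.8
{'mtx': array([[439.93998517,   0.        , 261.27392071],
       [  0.        , 439.93998517, 189.29158514],
       [  0.        ,   0.        ,   1.        ]]), 'position': array([324.43436965, 387.6920037 , 704.06889033]), 'rotation': array([-0.07694594,  0.37836396,  0.89902138, -0.20659283])}
{'mtx': array([[401.17817952,   0.        , 259.26561185],
       [  0.        , 401.17817952, 192.96634842],
       [  0.        ,   0.        ,   1.        ]]), 'position': array([ 551.4176678 , -163.85599597,  945.61273455]), 'rotation': array([ 0.01932018, -0.02436342, -0.70381173,  0.70970572])}
{'mtx': array([[323.61274687,   0.        , 262.17567768],
       [  0.        , 323.61274687, 192.2565397 ],
       [  0.        ,   0.        ,   1.        ]]), 'tool_from_camera': array([[ 2.53725291e-04,  9.66083285e-01,  2.58230561e-01,
         7.48613125e+01],
       [ 9.99999535e-01, -4.85410584e-04,  8.33448517e-04,
        -5.01518409e-01],
       [ 9.30528529e-04,  2.58230230e-01, -9.66082958e-01,
        -1.80703614e+02],
       [ 0.00000000e+00,  0.00000000e+00,  0.00000000e+00,
         1.00000000e+00]])}
```

View pics/scene.png

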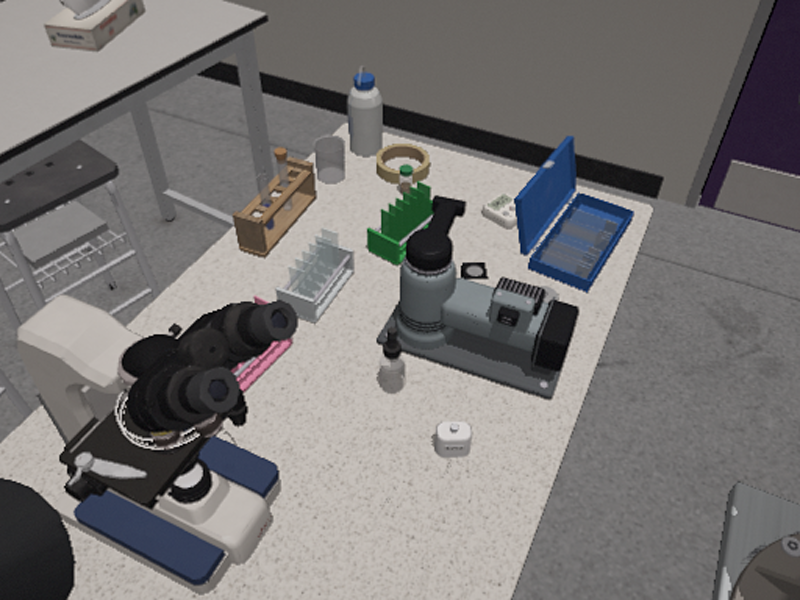

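View pics/top.png

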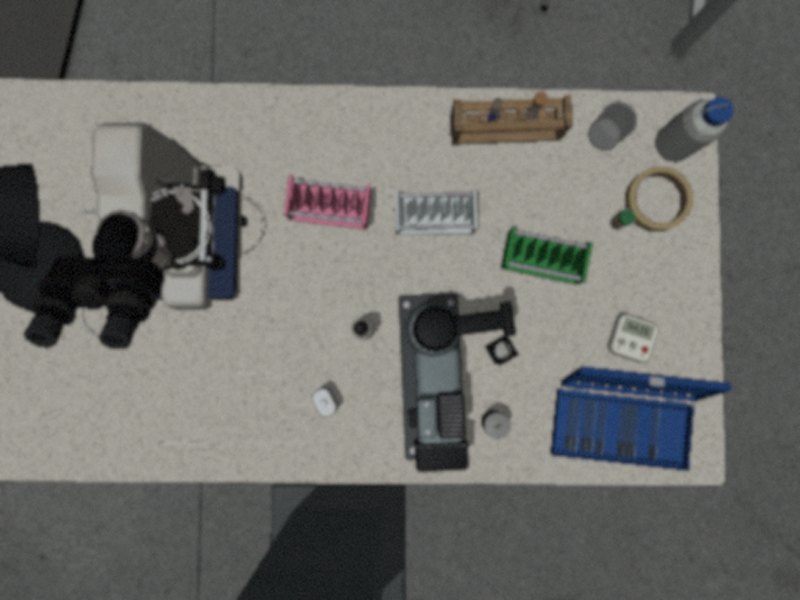

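The scene shows the blower at centre. In the top view (800x600 px) the hub is at (435,328), with the spout pointing right to (512,320). The trigger is at (452,415), the cheek at (428,417) and the aluminium rack at (438,213). The dropper is at (362,328), the can at (497,421) and the counter at (325,401).

```bash
cat > h.py <<'E'
from bench import ctrl,cams
import numpy as np,cv2
from scipy.spatial.transform import Rotation as R
def cam(n):
    m=cams.camera_model(n)
    if n!='wrist': return m['mtx'],R.from_quat(m['rotation']).as_matrix(),np.array(m['position'])
    s=ctrl.observe();T=m['tool_from_camera'];r=R.from_quat(s['tcp_rot']).as_matrix()
    return m['mtx'],r@T[:3,:3],r@T[:3,3]+s['tool_pos']
def unproj(c,uv,z,sc=1.5625):
    K,r,p=c;u,v=np.array(uv)/sc
    d=r@np.array([(u-K[0,2])/K[0,0],-(v-K[1,2])/K[1,1],-1]);return (p+d*(z-p[2])/d[2])
def proj(c,P,sc=1.5625):
    K,r,p=c;q=r.T@(np.array(P)-p);q=np.array([q[0],-q[1],-q[2]]);return (K@(q/q[2]))[:2]*sc
E
python3 - <<'E'
from h import *
t=cam('top');s=cam('scene')
for n,uv,z in [('hub',(435,328),171),('trig',(452,415),112),('cheek',(428,417),128),('mouth',(508,319),164),('duct',(490,321),164),('rackC',(438,213),60),('rackBL',(397,234),0),('rackBR',(479,232),0),('batL',(416,469),96),('batR',(468,469),96),('counter',(325,401),45),('dropper',(361,328),106),('can',(497,415),52),('timer',(634,336),20),('greenR',(548,255),40)]:
    print(n,unproj(t,uv,z).round(1))
for n,uv,z in [('hub',(429,242),171),('trig',(519,290),112),('rackC',(316,280),60),('can?',(474,270),0),('button',(508,316),113),('counter',(453,429),45),('dropper',(391,340),106),('mouth',(447,206),164)]:
    print('scene',n,unproj(s,uv,z).round(1))
E
```

```text
hub [ 566.9 -206.4  171. ]
trig [ 453.6 -232.6  112. ]
cheek [ 452.7 -200.3  128. ]
mouth [ 579.  -297.9  164. ]
duct [ 576.3 -275.4  164. ]
rackC [ 733.3 -215.9   60. ]
rackBL [ 712.7 -157.2    0. ]
rackBR [ 717.  -282.1    0. ]
batL [ 379.9 -186.1   96. ]
batR [ 380.4 -255.6   96. ]
counter [464.2 -57.1  45. ]
dropper [ 567.4 -110.9  106. ]
can [ 447.1 -301.3   52. ]
timer [ 560.5 -509.1   20. ]
greenR [ 677.1 -377.7   40. ]
scene hub [ 565.5 -199.1  171. ]
scene trig [ 454.2 -230.1  112. ]
scene rackC [ 720.5 -179.    60. ]
scene can? [ 554.5 -357.9    0. ]
scene button [ 451.2 -180.6  113. ]
scene counter [462.1 -48.2  45. ]
scene dropper [562.  -89.8 106. ]
scene mouth [ 577.4 -283.   164. ]
```

carry_out(moves=[[0, 0, 0.24, 0, 0, 0, 0], [0.1, 0.1, 0.44, 0, 0, -0.02, 0], [0.26, 0.27, 0.46, 0, 0, -0.04, 0], [0.42, 0.44, 0.46, 0, 0, -0.066, 0], [0.58, 0.6, 0.46, 0, 0, -0.066, 0], [0.74, 0.77, 0.46, 0, 0, -0.066, 0], [0.9, 0.93, 0.46, 0, 0, -0.066, 0], [1, 1, 0.46, 0, 0, -0.066, 0]])

```text
clock: 1.1
tool_pos: [424.0, -399.9, 320.5]
tcp_rot: [1.0, 0.027, 0.0, -0.0]
ft_force: [-1.2, -0.3, -0.8]
width: 94.3
grip_force: 0.0
```

carry_out(moves=[[0, 0.2, 0, 0, 0, 0, 0], [0.02, 0.4, 0, 0, 0, 0, 0], [0.02, 0.6, 0, 0, 0, 0, 0], [0.02, 0.75, 0, 0, 0, 0, 0], [0.02, 0.75, 0, 0, 0, 0, 0], [0.02, 0.75, 0, 0, 0, 0, 0], [0.02, 0.75, 0, 0, 0, 0, 0], [0.02, 0.75, 0, 0, 0, 0, 0]])

```text
clock: 2.1
tool_pos: [426.9, -215.9, 320.3]
tcp_rot: [1.0, 0.025, -0.0, -0.0]
ft_force: [0.4, 0.4, 0.5]
width: 94.0
grip_force: 0.0
```

```bash
python3 - <<'E'
from h import *
s=ctrl.observe();print(s['clock'],s['tool_pos'],s['tcp_rot'],s['q'].round(2))
np.save('c1.npy',np.array(cam('wrist'),dtype=object),allow_pickle=True)
cv2.imwrite('pics/w1.png',cv2.resize(cams.get_image('wrist'),(800,600),interpolation=cv2.INTER_CUBIC))
E
```

```text
2.1 [ 426.9441989  -215.85246592  320.26814415] [ 9.99697274e-01  2.46032759e-02 -1.44280680e-04 -1.38911661e-04] [ 0.54  0.02 -0.21  1.87  0.    1.26 -1.19]Traceback (most recent call last):
  File "<stdin>", line 3, in <module>
ValueError: could not broadcast input array from shape (3,3) into shape (3,)
```

```bash
python3 - <<'E'
from h import *
cv2.imwrite('pics/w1.png',cv2.resize(cams.get_image('wrist'),(800,600),interpolation=cv2.INTER_CUBIC))
E
```

```text
(no output)
```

View pics/w1.png

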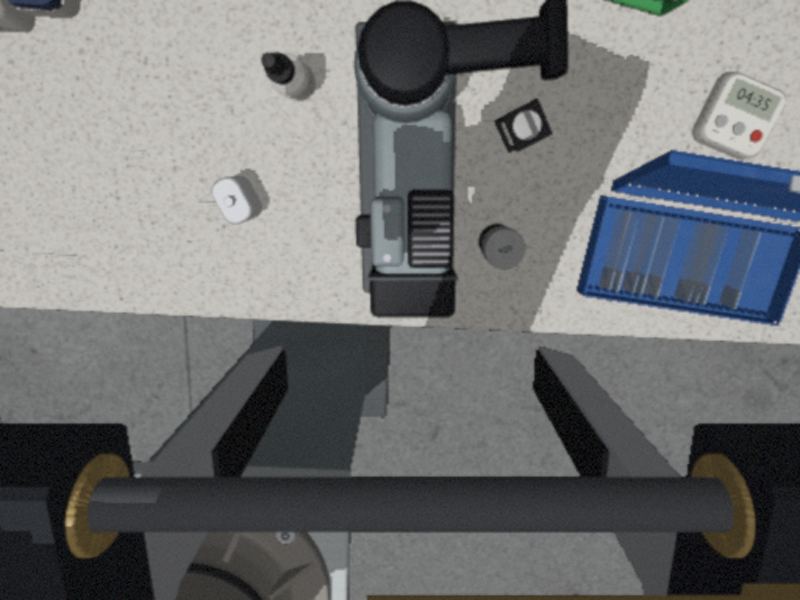

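The wrist view shows the hub top at (404,50), the spout mouth at (553,40), the trigger top at (431,228), the cheek top at (388,231) and the button's outer edge at (358,231).

```bash
python3 - <<'E'
from h import *
c=cam('wrist')
for n,uv,z in [('hub',(404,50),171),('trig',(431,228),112),('trL',(410,228),112),('trR',(453,228),112),('trfront',(432,190),112),('trback',(432,266),112),('cheek',(388,231),128),('btn',(358,231),113),('mouth',(553,40),164),('batL',(371,277),96),('batR',(456,277),96),('can',(502,246),52),('drop',(274,60),106),('counter',(232,200),45)]:
    print(n,unproj(c,uv,z).round(1))
E
```

```text
hub [ 567.7 -204.5  171. ]
trig [ 455.8 -229.8  112. ]
trL [ 455.  -213.7  112. ]
trR [ 456.7 -246.6  112. ]
trfront [ 484.3 -228.8  112. ]
trback [ 426.3 -232.3  112. ]
cheek [ 454.  -197.5  128. ]
btn [ 450.9 -174.   113. ]
mouth [ 579.1 -294.3  164. ]
batL [ 411.6 -183.9   96. ]
batR [ 415.1 -253.4   96. ]
can [ 435.9 -296.9   52. ]
drop [ 569.5 -110.3  106. ]
counter [463.9 -55.2  45. ]
```

carry_out(moves=[[0.2, -0.12, 0, 0, 0, 0, 1], [0.4, -0.236, 0, 0, 0, 0, 1], [0.432, -0.236, -0.16, 0, 0, 0, 1], [0.432, -0.236, -0.36, 0, 0, 0, 1], [0.432, -0.236, -0.56, 0, 0, 0, 1], [0.432, -0.236, -0.688, 0, 0, 0, 1], [0.432, -0.236, -0.688, 0, 0, 0, 1], [0.432, -0.236, -0.688, 0, 0, 0, 1]])

```text
clock: 3.15
tool_pos: [535.8, -274.6, 149.8]
tcp_rot: [1.0, 0.025, 0.001, 0.0]
ft_force: [-0.1, -0.5, 0.8]
width: 17.4
grip_force: 0.0
```

carry_out(moves=[[0.02, 0, 0, 0, 0, 0, 1], [0.07, -0.008, 0, 0, 0, 0, 1], [0.13, -0.014, 0, 0, 0, 0, 1], [0.19, -0.016, 0, 0, 0, 0, 1], [0.24, 0, 0, 0, 0, 0, 1], [0.284, 0.02, 0, 0, 0, 0, 1], [0.325, 0.055, 0, 0, 0, 0, 1], [0.36, 0.088, 0, 0, 0, 0, 1]])

```text
clock: 4.15
tool_pos: [625.7, -251.3, 148.5]
tcp_rot: [1.0, 0.025, 0.0, -0.0]
ft_force: [-1.5, -0.7, 0.9]
width: 0.4
grip_force: 0.6
```

carry_out(moves=[[0.012, 0.02, 0, 0, 0, 0, 1], [0.028, 0.044, 0, 0, 0, 0, 1], [0.036, 0.056, 0, 0, 0, 0, 1], [0.036, 0.056, 0, 0, 0, 0, 1], [0.036, 0.056, 0, 0, 0, 0, 1], [0.036, 0.056, 0, 0, 0, 0, 1], [0.036, 0.056, 0, 0, 0, 0, 1], [0.036, 0.056, 0, 0, 0, 0, 1]])

```text
clock: 5.15
tool_pos: [634.0, -238.2, 148.5]
tcp_rot: [1.0, 0.025, 0.0, -0.0]
ft_force: [0.2, 0.7, 0.5]
width: 0.5
grip_force: 0.0
```

```bash
python3 - <<'E'
from h import *
im=cams.get_image('top');cv2.imwrite('pics/t2.png',cv2.resize(im[80:260,190:400],(800,686),interpolation=cv2.INTER_CUBIC)[:600])
E
```

```text
(no output)
```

View pics/t2.png

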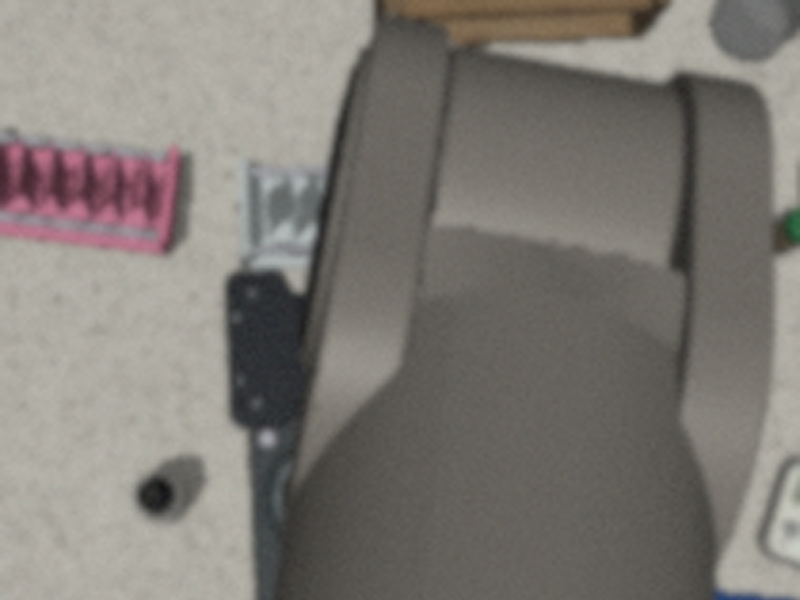

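The arm hides the spout in this view, so I'll back off and look with the wrist camera.

carry_out(moves=[[0, -0.1, 0, 0, 0, 0, 1], [0, -0.2, 0.1, 0, 0, 0, 1], [0, -0.2, 0.3, 0, 0, 0, 0.6], [-0.1, -0.2, 0.5, 0, 0, 0, 0.6], [-0.2, -0.2, 0.68, 0, 0, 0, 0.6], [-0.24, -0.2, 0.72, 0, 0, 0, 0.6], [-0.24, -0.2, 0.72, 0, 0, 0, 0.6], [-0.24, -0.2, 0.72, 0, 0, 0, 0.6]])

```text
clock: 6.2
tool_pos: [574.1, -287.8, 326.8]
tcp_rot: [1.0, 0.025, -0.001, -0.001]
ft_force: [0.3, -0.0, -0.1]
width: 37.6
grip_force: 0.0
```

```bash
python3 - <<'E'
from h import *
cv2.imwrite('pics/w2.png',cv2.resize(cams.get_image('wrist'),(800,600),interpolation=cv2.INTER_CUBIC))
s=ctrl.observe();print(s['tool_pos'],s['tcp_rot'],s['width'])
E
```

```text
[ 574.18185737 -287.70651481  326.68474769] [ 9.99673561e-01  2.55225199e-02 -9.97212819e-04 -6.13992973e-04] 37.27523770287623
```

View pics/w2.png

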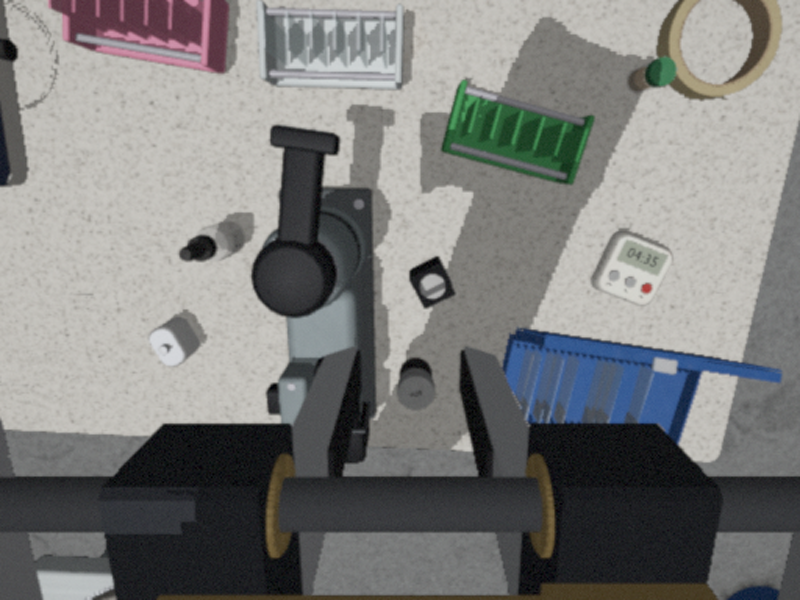

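The wrist view shows the hub at (295,277), the mouth at (304,139) and the aluminium rack spanning columns 260–403 and rows 3–87.

```bash
python3 - <<'E'
from h import *
c=cam('wrist')
hub=unproj(c,(295,277),171)
for uv,z in [((305,133),164),((304,148),164),((301,190),164)]:
    p=unproj(c,uv,z);d=p-hub;print('dir',p.round(1),np.degrees(np.arctan2(d[1],d[0])).round(1))
print(hub)
for uv,z in [((262,87),0),((402,90),0),((260,82),82),((402,84),82),((260,2),82),((404,8),82),((332,45),50)]:
    print(uv,z,unproj(c,uv,z).round(1))
for d in [(0,0),(30,60),(30,-60),(-30,60),(-30,-60)]:
  y=np.radians(-1)
  for z in(0,82):print(d,z,proj(c,[735+d[0],-222+d[1],z]).round(0))
E
```

```text
dir [ 665.  -214.4  164. ] -3.4
dir [ 655.7 -213.7  164. ] -3.3
dir [ 628.8 -211.6  164. ] -2.9
[ 571.03373461 -208.76802407  171.        ]
(262, 87) 0 [ 711.4 -141.3   -0. ]
(402, 90) 0 [ 715.5 -271.9    0. ]
(260, 82) 82 [ 704.9 -162.8   82. ]
(402, 84) 82 [ 709.1 -273.6   82. ]
(260, 2) 82 [ 760.9 -164.3   82. ]
(404, 8) 82 [ 762.3 -272.6   82. ]
(332, 45) 50 [ 740.5 -213.8   50. ]
(0, 0) 0 [349.  64.]
(0, 0) 82 [336.  44.]
(30, 60) 0 [283.  25.]
(30, 60) 82 [257.  -4.]
(30, -60) 0 [416.  32.]
(30, -60) 82 [417.   5.]
(-30, 60) 0 [284.  96.]
(-30, 60) 82 [259.  82.]
(-30, -60) 0 [412. 103.]
(-30, -60) 82 [412.  90.]
```

The spout direction is -3.2°, and its line passes within a few mm of the rack centre. Next is the trigger: straddle the cheek, with one finger over the trigger and the other outside the button.

carry_out(moves=[[-0.17, 0.14, 0, 0, 0, 0, 0.51], [-0.34, 0.27, 0, 0, 0, 0, 0.51], [-0.486, 0.383, 0, 0, 0, 0.002, 0.51], [-0.486, 0.383, -0.2, 0, 0, 0.002, 0.51], [-0.486, 0.383, -0.4, 0, 0, 0.002, 0.51], [-0.486, 0.383, -0.6, 0, 0, 0.002, 0.51], [-0.486, 0.383, -0.74, 0, 0, 0.002, 0.51], [-0.486, 0.383, -0.74, 0, 0, 0.002, 0.51]])

```text
clock: 7.25
tool_pos: [450.9, -191.5, 140.8]
tcp_rot: [1.0, 0.029, -0.003, -0.001]
ft_force: [0.3, 0.0, 0.3]
width: 45.6
grip_force: 0.0
```

carry_out(moves=[[0, 0, 0, 0, 0, 0, 0.51], [0, 0, 0, 0, 0, 0, 0.51], [0, 0, 0, 0, 0, 0, 0.51], [0, 0, 0, 0, 0, 0, 0.51], [0, 0, 0, 0, 0, 0, 0.51], [0, 0, 0, 0, 0, 0, 0.51], [0, 0, 0, 0, 0, 0, 0.51], [0, 0, 0, 0, 0, 0, 0.51]])

```text
clock: 8.25
tool_pos: [452.6, -192.4, 143.4]
tcp_rot: [1.0, 0.028, -0.0, -0.0]
ft_force: [-0.2, -0.3, -0.2]
width: 46.3
grip_force: 0.0
```

```bash
python3 - <<'E'
from h import *
c=cam('wrist');s=ctrl.observe();print(s['tool_pos'],s['tcp_rot'],s['width'])
im=cams.get_image('wrist')
cv2.imwrite('pics/w3.png',cv2.resize(im[150:384,100:412],(800,600),interpolation=cv2.INTER_CUBIC))
r=R.from_quat(s['tcp_rot']).as_matrix()
f=800/312
for q in [(0,23,0),(0,-23,0)]:print((proj(c,s['tool_pos']+r@np.array(q),1)-[100,150])*f)
E
```

```text
[ 452.55699209 -192.42298221  143.44168811] [ 9.99598413e-01  2.83374510e-02 -7.71253949e-06 -3.21800623e-05] 46.30543192717809
[516.81609191 217.67673982]
[319.95064471 217.54649942]
```

View pics/w3.png

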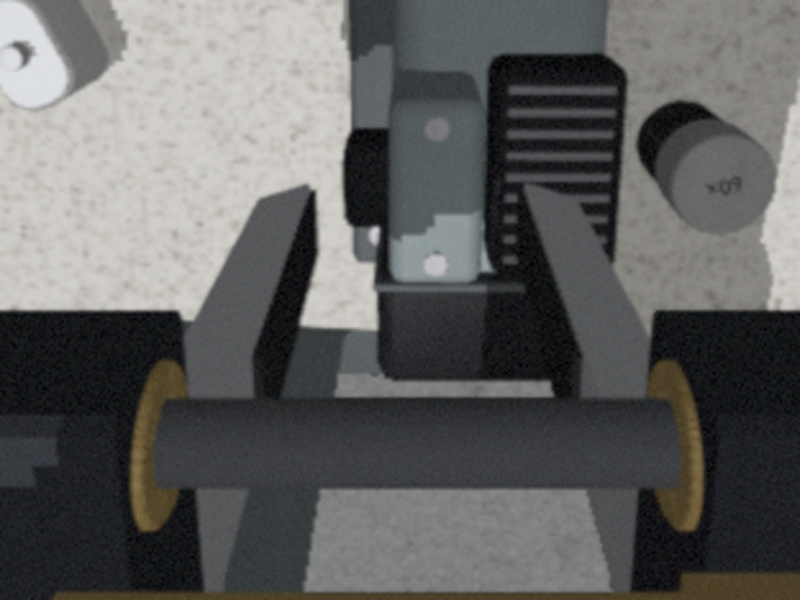

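The fingers straddle the cheek, with the left tip at (315,190) outside the button's edge at (345,177). The trigger spans columns 487–625 and rows 57–272, and the right tip at (525,190) is over it.

```bash
python3 - <<'E'
from h import *
c=cam('wrist');s=ctrl.observe();r=R.from_quat(s['tcp_rot']).as_matrix()
f=800/312
for n,uv,z in [('btn',(346,177),113),('btnf',(360,128),120),('btnb',(360,225),120),('cheekL',(390,180),128),('cheekR',(482,180),128),('trL',(488,160),112),('trR',(622,170),112),('trF',(560,60),112),('trB',(500,270),112)]:
    p=unproj(c,np.array(uv)/f+[100,150],z,1);print(n,p.round(1),(r.T@(p-s['tool_pos'])).round(1))
E
```

```text
btn [ 450.6 -173.   113. ] [ -0.9 -19.4  30.5]
btnf [ 466.6 -176.7  120. ] [ 14.9 -14.9  23.5]
btnb [ 439.9 -177.7  120. ] [-11.8 -15.4  23.5]
cheekL [ 455.9 -185.1  128. ] [ 3.7 -7.1 15.5]
cheekR [ 457.2 -208.1  128. ] [ 3.7 16.  15.5]
trL [ 457.3 -211.   112. ] [ 3.6 18.8 31.5]
trR [ 456.5 -247.3  112. ] [ 0.8 55.  31.5]
trF [ 485.7 -227.5  112. ] [31.1 36.9 31.5]
trB [ 425.2 -216.9  112. ] [-28.7  22.9  31.5]
```

carry_out(moves=[[0, 0, -0.06, 0, 0, 0, 0.51], [0, 0, -0.11, 0, 0, 0, 0.51], [0, 0, -0.13, 0, 0, 0, 0.51], [0, 0, -0.145, 0, 0, 0, 0.51], [0, 0, -0.16, 0, 0, 0, 0.51], [0, 0, -0.17, 0, 0, 0, 0.51], [0, 0, -0.17, 0, 0, 0, 0.51], [0, 0, -0.17, 0, 0, 0, 0.51]])

```text
clock: 9.3
tool_pos: [452.0, -192.2, 101.0]
tcp_rot: [1.0, 0.028, -0.001, -0.0]
ft_force: [-5.1, 2.2, 7.5]
width: 46.1
grip_force: 3.9
```

carry_out(moves=[[0, 0, -0.005, 0, 0, 0, 0.51], [0, 0, -0.008, 0, 0, 0, 0.51], [0, 0, -0.008, 0, 0, 0, 0.51], [0, 0, -0.008, 0, 0, 0, 0.51], [0, -0.012, -0.008, 0, 0, 0, 0.51], [0.001, -0.022, -0.008, 0, 0, 0, 0.51], [0.001, -0.03, -0.008, 0, 0, 0, 0.51], [0.001, -0.03, -0.008, 0, 0, 0, 0.51]])

```text
clock: 10.3
tool_pos: [453.3, -199.2, 99.3]
tcp_rot: [1.0, 0.029, 0.0, -0.0]
ft_force: [-0.4, 6.0, 7.5]
width: 46.1
grip_force: 5.1
```

carry_out(moves=[[0, -0.006, 0, 0, 0, 0, 0.51], [0, -0.012, 0, 0, 0, 0, 0.51], [0, -0.018, 0, 0, 0, 0, 0.51], [0, -0.024, 0, 0, 0, 0, 0.51], [0, -0.028, 0, 0, 0, 0, 0.51], [0, -0.028, 0, 0, 0, 0, 0.51], [0, -0.028, 0, 0, 0, 0, 0.51], [0, -0.028, 0, 0, 0, 0, 0.51]])

```text
clock: 11.3
tool_pos: [453.6, -205.8, 99.3]
tcp_rot: [1.0, 0.029, 0.001, -0.0]
ft_force: [0.8, 8.0, 7.6]
width: 46.1
grip_force: 5.6
```

carry_out(moves=[[0, -0.003, 0, 0, 0, 0, 0.51], [0, -0.003, 0, 0, 0, 0, 0.51], [0, -0.003, 0.006, 0, 0, 0, 0.51], [0, -0.003, 0.012, 0, 0, 0, 0.51], [0, -0.003, 0.018, 0, 0, 0, 0.51], [0, -0.003, 0.026, 0, 0, 0, 0.51], [0, -0.003, 0.034, 0, 0, 0, 0.51], [0, -0.003, 0.034, 0, 0, 0, 0.51]])

```text
clock: 12.3
tool_pos: [452.8, -206.7, 107.3]
tcp_rot: [1.0, 0.029, -0.0, -0.001]
ft_force: [-1.5, 5.5, 1.5]
width: 46.1
grip_force: 3.0
```

The upward force dropped to 1.5 N at z=107, so the lock has caught the trigger. Now I'll back off.

carry_out(moves=[[0, 0.02, 0, 0, 0, 0, 0.51], [0, 0.04, 0.004, 0, 0, 0, 0.51], [0, 0.057, 0.008, 0, 0, 0, 0.51], [0, 0.057, 0.1, 0, 0, 0, 0.51], [0, 0.057, 0.3, 0, 0, 0, 0.51], [0, 0.057, 0.5, 0, 0, 0, 0.51], [0, 0.057, 0.7, 0, 0, 0, 0.51], [0, 0.057, 0.8, 0, 0, 0, 0.51]])

```text
clock: 13.3
tool_pos: [453.4, -193.4, 310.4]
tcp_rot: [1.0, 0.028, 0.002, 0.001]
ft_force: [0.4, 0.2, -0.4]
width: 45.8
grip_force: 0.0
```

carry_out(moves=[[0, 0, 0, 0, 0, 0, 0.51], [0, 0, 0, 0, 0, 0, 0.51], [0, 0, 0, 0, 0, 0, 0.51], [0, 0, 0, 0, 0, 0, 0.51], [0, 0, 0, 0, 0, 0, 0.51], [0, 0, 0, 0, 0, 0, 0.51], [0, 0, 0, 0, 0, 0, 0.51], [0, 0, 0, 0, 0, 0, 0.51]])

```text
clock: 14.3
tool_pos: [452.8, -193.4, 307.5]
tcp_rot: [1.0, 0.028, 0.0, -0.0]
ft_force: [0.1, 0.3, 0.1]
width: 45.9
grip_force: 0.0
```

```bash
python3 - <<'E'
from h import *
im=cams.get_image('wrist');cv2.imwrite('pics/w4.png',cv2.resize(im[0:240,150:470],(800,600),interpolation=cv2.INTER_CUBIC))
s=ctrl.observe();print(s['tool_pos'],s['ft_force'])
E
```

```text
[ 452.80629893 -193.41635632  307.4833285 ] [-0.04691107 -0.7171162   0.66682347]
```

View pics/w4.png

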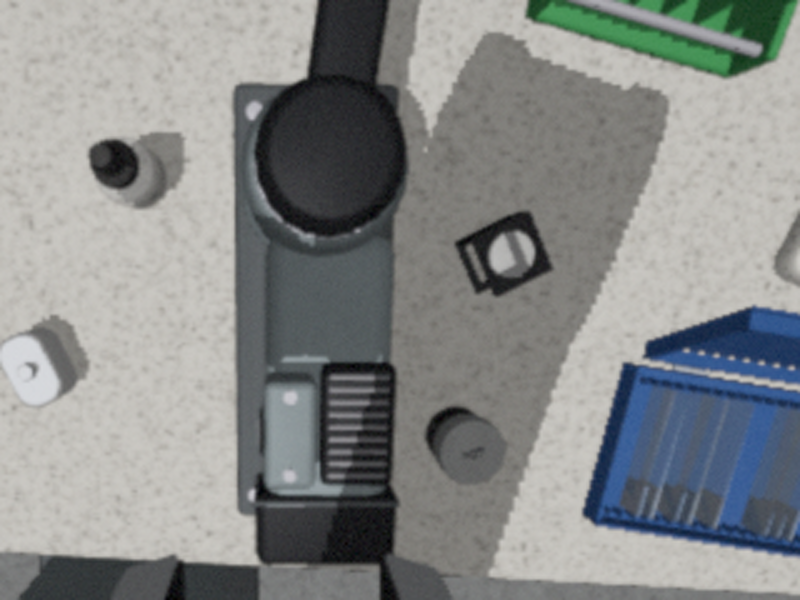

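The button is in: only a thin black edge shows at (262,435). The trigger is down at (358,423), the bystanders are untouched, and the spout is still in place.

```bash
python3 -c "
from bench import ctrl
print(ctrl.job_done())"
```

```text
the job is handed in; nothing more can be done
None
```

I handed the job in at about 14 s of the 72 s allowed: by my measurements the spout line passes within a few mm of the rack centre, the lock holds the trigger down with the button in, and the counter, dropper bottle and can were not touched; the hand-in gave no verdict.

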